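Close the seed jar

TASK

Take the larger lid out of the draining rack and screw it clockwise onto the seed jar until it is fully home on the sealing ring, then let go. The thread will not start just anywhere: turned back, the lid drops into it, and only from there does it screw on. Do not lean hard on the glass or force the thread before it has dropped in, and leave the other things where they stand.

Things in the scene. Friction and masses are not known exactly. Their poses are not given: they have to be found in the camera images.
- lid_center (a point): Centre (half-way through) of the larger white plastic lid, the jar's: 63 mm diameter, 20 mm thick, about 50 g, hollow: 3 mm top panel, 2.3 mm skirt, open other end. Its x axis is the lid's axis, out through the top panel: level in the rack, where the panel faces the rack's -x; it must point up on the jar. Four inner lugs 90 degrees apart, 5.6 mm wide, 2 mm up from the open edge.
- jar_mouth (a point): Centre of the top of the glass rim of the seed jar, 130 mm above the bench; z up. Square clear-glass jar, 74 mm wide, shoulder 106 mm above the bench, paper envelopes inside; it stands in a wooden caddy (104 mm square, 40 mm high) screwed to the bench and cannot turn or lift. Round neck 49 mm in diameter (rim rounded to 45), 55 mm over its thread.
- jar_thread (a point): On the jar's axis, 8 mm under the rim: the thread. Four short starts 90 degrees apart, round the neck at an unknown angle (not tied to the jar's sides). Each falls 3.9 mm over 52 degrees clockwise (from above) and ends in an upright stop 6 degrees wide; then a gap of 32 degrees before the next. A lid resting on top of the starts has its centre -1 to 3 mm (on the stops 6.5 mm) above the rim.
- jar_neck (a point): On the jar's axis, 16 mm under the rim. Resting on the starts the lid, turned clockwise, jams; turned back (up to about 70 degrees) it drops onto the seal, centre 4 mm below the rim, and meets a stop. If only some lugs drop it tilts: turn back a little more. Then 52 to 72 degrees clockwise draw it down to its stops: home, centre 6.7 mm below the rim; it stays when let go.
- seal (a joint): How far the black rubber sealing ring on the jar's rim is squashed, m: 0 = free, standing 3 mm above the glass rim; 0.003 = flat. Springy: 1 N to begin, 8 N when flat. 44 mm in diameter. Turning the dropped-in lid takes under 0.2 N m until its lugs meet the stops.
- rack_base (a point): Centre of the fixed steel wire draining rack, at bench level: 196 mm long (y), 76 mm deep (x). It holds two lids on edge, 54 mm either side of its centre along y, each between two wire loops 30 mm high, 26 mm apart; a lid's axis lies along the rack's x. Which place holds the jar's lid varies; that lid's centre is 41 mm above the bench, its top 73 mm.
- small_lid_center (a point): Centre of the smaller white lid, a bystander from another jar: 48 mm diameter, 20 mm thick, solid, on edge in the other place of the rack, its centre 32.5 mm above the bench.
- cell_pack: Bystander: black plastic six-cell seedling pack, 106 x 156 x 52 mm (x, y, z), loose; origin at the centre of its underside.
- pot: Bystander: small terracotta pot, 76 mm diameter, 66 mm high, loose; origin at the centre of its underside.
- dropper_bottle: Bystander: amber glass bottle with a black cap, 48 mm diameter, 115 mm high, loose; origin at the centre of its underside.
Things that resemble listed ones, but are neither listed nor needed, are in the scene too. What is shaped like the part that bears lid_center but yellow is not meant.

How it is judged:
By the outcome, as a careful person would: the job done as asked, in the order asked, and still so for the second after the job is handed in, with the robot touching nothing.
It also fails if it takes over 69 s, if anything falls off the work surface, if the arm or the gripper's body presses on something with over 40 N, if the wrist force passes 120 N, or if a joint passes its speed limit or range.

ROBOT

A 7-joint arm with a two-finger parallel gripper is mounted at the origin on the work surface. World frame = base frame: x ahead of the robot, y to its left, z up, the work surface at z = 0. Lengths are in m, angles in rad, forces in N, time in s.
With the tool pointing down it reaches from about 0.425 to 1.025 m from the base axis. Payload 3.6 kg.
Tool frame: the origin (TCP) lies where the fingers leave the gripper's body, on its centre line; the fingertips stand 73 mm ahead of it and the grasp point (between the pads) lies 54 mm ahead of it; x points along the fingers, z is the direction in which the jaws open and shut, and the axes are right-handed (so a half turn about x gives the same grasp; the last joint's range is limited). The gripper opens to 85 mm and grips with 20 to 120 N. Pads are 22 mm wide; open, the fingers measure 114 mm over their backs; the gripper's body (76 mm by 85 mm) begins 54 mm behind the grasp point. The pads swing forward as they close: fully open they stand 13 mm farther back than shut.
Start: joints at [-1.405, 0.591, 0.048, 1.609, -0.033, 0.943, -0.034], TCP at [0.186, 0.701, 0.304] pointing down, gripper open.
Joint ranges: [-2.69, 2.69], [-0.47, 2.24], [-1.27, 1.36], [0.19, 2.51], [-1.53, 4.68], [0.08, 2.07], [-3.09, 3.09]. Speed limits (rad/s): [2.57, 2.57, 3.14, 3.14, 3.14, 3.14, 3.14].

INTERFACE

Orientations are given as a 3x3 rotation matrix whose columns are the frame's x, y, z axes.
In Python, from cell import bot gives the robot as it stands. Calls block until the motion is done:
- bot.move_ptp(position, orientation): joint-space move of the TCP to a pose.
- bot.servo_line(position, max_speed=0.15, ori=None, contact_N=None): straight line of the TCP; ori=None keeps the orientation; max_speed is the mean speed in m/s. With contact_N (N) it stops when the force on the tool has changed by that much, and returns True; else False.
- bot.set_joints(angles): joint-space move.
- bot.gripper_open() and bot.grab(newtons=None): open the fingers fully, or close them until they stop; newtons is the grip in N (None keeps the last).
- bot.dwell(seconds).
- bot.inverse_kinematics(position, orientation): joint angles nearest the present ones, or None.
- bot.get_state(): the state.
- bot.grab_frame(name): name is "scene" or "top" or "wrist"; returns the picture (384x512x3 uint8, blue, green, red); there is no depth.
- bot.camera_info(name): a dict with "fovy" (degrees; the focal length in pixels is half the picture's height over the tangent of half this angle, whatever the lens; pixels are square), "cx", "cy" (the principal point, pixels), "k1" (the pictures are not rectified: a ray, as slopes to the right and down, at radius r is drawn at 1 + k1 r^2 times it, then the intrinsics apply), "world_from_camera" (4x4, takes a point from camera to world coordinates); the wrist camera has in their place "tool_from_camera" (4x4, takes a point from camera to tool coordinates, whose origin is the TCP and whose axes are the tool frame's). Camera axes: x right, y down, z forward; pixel columns grow to the right and rows downward; lengths in m; the calibration is good to about 2 mm. A picture is of the moment at which its call begins: read the wrist's pose just before it. camera_info takes no time and is no camera call.
A pose or a line that the arm cannot do raises bot.IKError and nothing moves.
- bot.hand_in(): hands the job in, once; it reports no verdict.
The state is a dict: "time": time; "joint_pos": joint angles; "qd": joint speeds; "tau": joint torques, N m; "tool_pos": TCP position; "eef_rot": TCP orientation; "contact_force": force on the tool from outside, world axes, zero at the start; "torque": the same for the moment, N m; "gripper_width": finger opening in m.
Only numpy, scipy, OpenCV 4.12 (cv2) and the standard library are available. Lean on these libraries where they do the work, as an engineer would, in place of code of your own. Each camera call takes 0.05 s, during which the arm holds its last target. There are 200 camera calls.

## Working session

There is one attempt and no reset: what is moved stays moved. The work goes in short steps, each a Python script; the robot and the scene stay as the last script left them, time stands still between calls to the robot, and variables do not carry over. Pictures are saved under pics/ and viewed, about 8 in all and at most 12, crops included, and the job is handed in when it is done.

```bash
ls; mkdir -p pics; python3 - <<'E'
from cell import bot
import cv2,numpy as np
for n in("scene","top","wrist"):
    cv2.imwrite(f"pics/{n}0.png",bot.grab_frame(n)); 
    i=bot.camera_info(n); print(n,{k:(np.round(v,3).tolist()) for k,v in i.items()})
a=cv2.imread("pics/scene0.png");b=cv2.imread("pics/top0.png")
cv2.imwrite("pics/st.png",np.vstack([a,b])[:, :])
s=bot.get_state();print(s)
E
```

```text
pics
scene {'fovy': 53.023, 'cx': 254.951, 'cy': 190.555, 'k1': -0.107, 'world_from_camera': [[-0.333, 0.537, -0.776, 1.221], [0.943, 0.176, -0.283, 0.258], [-0.016, -0.825, -0.564, 0.586], [0.0, 0.0, 0.0, 1.0]]}
top {'fovy': 54.35, 'cx': 257.095, 'cy': 186.461, 'k1': 0.042, 'world_from_camera': [[-0.018, -0.995, 0.102, 0.474], [-1.0, 0.017, -0.015, 0.039], [0.013, -0.102, -0.995, 0.834], [0.0, 0.0, 0.0, 1.0]]}
wrist {'fovy': 71.131, 'cx': 251.473, 'cy': 193.391, 'k1': -0.052, 'tool_from_camera': [[-0.0, -0.286, 0.958, -0.07], [-0.001, -0.958, -0.286, 0.073], [1.0, -0.001, -0.0, -0.001], [0.0, 0.0, 0.0, 1.0]]}
{'time': 0.15, 'joint_pos': array([-1.40552172,  0.591934  ,  0.04829742,  1.60951453, -0.03327435,
        0.9427142 , -0.03370287]), 'qd': array([-0.00072044, -0.0026389 ,  0.00064024, -0.00187922, -0.00092686,
       -0.0004803 , -0.00041265]), 'tau': array([ 2.54903498e-03, -5.49242556e+01,  1.54942542e+00, -1.98454034e+01,
        9.50690563e-03,  5.71953788e-03,  3.07054840e-06]), 'tool_pos': array([0.18537083, 0.7003728 , 0.30298954]), 'eef_rot': array([[-3.41840201e-04, -9.66730668e-01,  2.55796205e-01],
       [-1.73270875e-03,  2.55796409e-01,  9.66729122e-01],
       [-9.99998440e-01, -1.12753446e-04, -1.76250418e-03]]), 'contact_force': array([-0.50909119, -0.45575962,  0.22250557]), 'torque': array([-0.00530637,  0.02110511, -0.03043475]), 'gripper_width': 0.08562841676932412}
```

View pics/scene0.png

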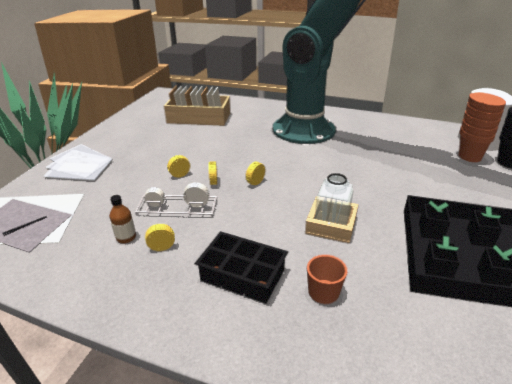

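View pics/top0.png

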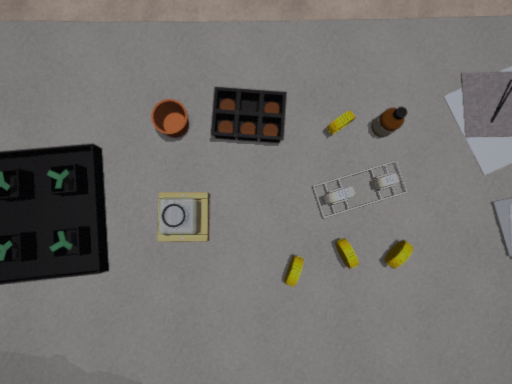

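Scene: big lid at (196,194) and small lid at (154,198) in the rack, with the jar ring at (337,180). Top: ring (174,215), big lid about (341,195), rack corners about (313,187), (397,164), (406,190), (322,216).

```bash
cat > h.py <<'E'
import numpy as np, cv2
from cell import bot
def cam(n, T=None):
    i=bot.camera_info(n); f=192/np.tan(np.radians(i["fovy"])/2)
    K=np.array([[f,0,i["cx"]],[0,f,i["cy"]],[0,0,1]]); D=np.array([i["k1"],0,0,0,0.])
    if n=="wrist":
        s=T or bot.get_state(); W=np.eye(4); W[:3,:3]=s["eef_rot"]; W[:3,3]=s["tool_pos"]; M=W@np.array(i["tool_from_camera"])
    else: M=np.array(i["world_from_camera"])
    return K,D,M
def ray(c,uv):
    K,D,M=c; p=cv2.undistortPoints(np.array([[uv]],float),K,D)[0,0]
    return M[:3,3], M[:3,:3]@np.array([p[0],p[1],1])
def atz(c,uv,z):
    o,d=ray(c,uv); return o+d*(z-o[2])/d[2]
def proj(c,P):
    K,D,M=c; Mi=np.linalg.inv(M)
    return cv2.projectPoints(np.atleast_2d(np.array(P,float)),cv2.Rodrigues(Mi[:3,:3])[0],Mi[:3,3],K,D)[0][:,0]
E
python3 - <<'E'
from h import *
np.set_printoptions(precision=4,suppress=True)
t=cam("top");s=cam("scene")
print("ring",atz(t,(174,215),.133),atz(s,(337,180),.133))
print("rack",[atz(t,p,.03) for p in((313,187),(397,164),(406,190),(322,216))])
print("lid",atz(t,(341,195),.06),"small",atz(t,(388,181),.05),atz(s,(196,194),.041))
a=cv2.imread("pics/scene0.png")[165:235,125:235];b=cv2.imread("pics/top0.png")[150:225,300:415]
cv2.imwrite("pics/c1.png",np.vstack([cv2.resize(x,(560,300),interpolation=cv2.INTER_CUBIC) for x in(a,b)]))
E
```

```text
ring [0.4949 0.184  0.133 ] [0.5058 0.1868 0.133 ]
rack [array([ 0.553, -0.094,  0.03 ]), array([ 0.6001, -0.2778,  0.03  ]), array([ 0.5431, -0.294 ,  0.03  ]), array([ 0.4901, -0.1111,  0.03  ])]
lid [ 0.5324 -0.1466  0.06  ] small [ 0.5611 -0.2491  0.05  ] [ 0.5329 -0.1495  0.041 ]
```

View pics/c1.png

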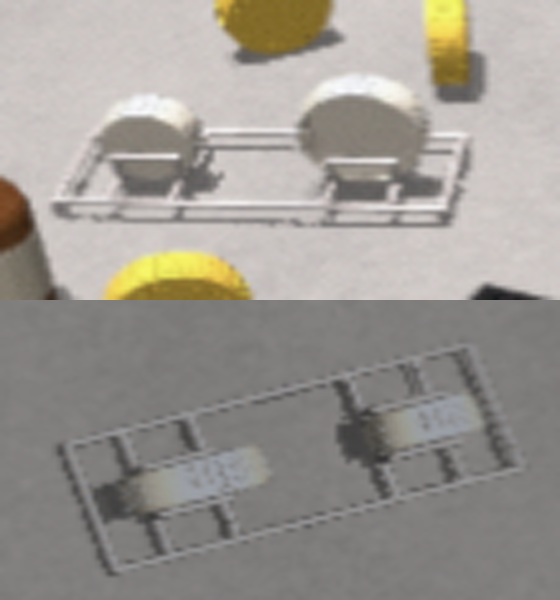

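The lid face turned to the scene camera (+x) looks like the plain panel. I'll refine the numbers, check which grasp tilts are reachable, and take a close wrist look from the +x side.

```bash
cat >> h.py <<'E'
def axes(x,z):
    x=np.array(x,float);x/=np.linalg.norm(x); z=np.array(z,float); z-=x*(x@z); z/=np.linalg.norm(z)
    return np.column_stack([x,np.cross(z,x),z])
def tilt(n,b,s=1):
    """tool for lid with axis n level in rack: b=0 along -n, b=90deg straight down"""
    b=np.radians(b); n=np.array([n[0],n[1],0.])/np.hypot(n[0],n[1])
    return axes(-n*np.cos(b)-np.array([0,0,1])*np.sin(b), s*np.cross([0,0,1],n))
def place(yaw,b,s=1):
    """lid axis up; tool leans b from vertical, heading yaw"""
    b=np.radians(b); f=np.array([np.cos(yaw),np.sin(yaw),0])
    return axes(f*np.sin(b)-np.array([0,0,1])*np.cos(b), s*np.cross([0,0,1],f))
E
python3 - <<'E'
from h import *
np.set_printoptions(precision=3,suppress=True)
t=cam("top")
c=[atz(t,p,.005) for p in((313.3,185.75),(396.5,161.75),(407.2,191.75),(323.6,218))]
print(np.array(c),np.mean(c,0)); y=(c[1]-c[0]+c[2]-c[3]); n=np.array([-y[1],y[0],0])/np.linalg.norm(y)
x=c[0]-c[3]+c[1]-c[2];print("n",n,x/np.linalg.norm(x)); 
y=y/np.linalg.norm(y); print("lid est",np.mean(c,0)-.054*y)
for nm,p in dict(bottle=(381,128),yel=(341,121),pack=(249,115),pot=(170,118),yel2=(348,253)).items(): print(nm,atz(t,p,.03))
L=np.array([.533,-.148,.041]);J=np.array([.500,.185,.135])
for b in(20,30,40,50,60,75,90):
  for s in(1,-1):
    R=tilt(n,b,s); q=bot.inverse_kinematics(L-.05*R[:,0],R); 
    print(b,s,"grasp",q)
for b in(0,20,30,40,50,60,75,90):
  for yaw in(0.35,):
   for s in(1,-1):
    R=place(yaw,b,s);print(b,s,"place",bot.inverse_kinematics(J-.05*R[:,0],R))
E
```

```text
[[ 0.558 -0.099  0.005]
 [ 0.609 -0.287  0.005]
 [ 0.541 -0.307  0.005]
 [ 0.486 -0.119  0.005]] [ 0.549 -0.203  0.005]
n [0.962 0.272 0.   ] [0.961 0.276 0.   ]
lid est [ 0.534 -0.151  0.005]
bottle [ 0.68  -0.247  0.03 ]
yel [ 0.698 -0.16   0.03 ]
pack [0.714 0.042 0.03 ]
pot [0.71  0.215 0.03 ]
yel2 [ 0.411 -0.163  0.03 ]
20 1 grasp [0.029 1.156 0.015 1.485 0.288 1.697 1.731]
20 -1 grasp [-0.416  1.381  0.861  1.509 -0.21   1.627 -0.759]
30 1 grasp [0.02  1.078 0.043 1.56  0.253 1.522 1.754]
30 -1 grasp [-0.414  1.294  0.844  1.583 -0.268  1.485 -0.768]
40 1 grasp [0.016 1.001 0.068 1.643 0.217 1.339 1.779]
40 -1 grasp [-0.408  1.205  0.823  1.665 -0.324  1.332 -0.762]
50 1 grasp [0.022 0.927 0.081 1.733 0.185 1.15  1.804]
50 -1 grasp [-0.396  1.115  0.796  1.753 -0.384  1.169 -0.739]
60 1 grasp [0.047 0.857 0.072 1.826 0.164 0.956 1.825]
60 -1 grasp [-0.372  1.026  0.757  1.846 -0.452  0.997 -0.694]
75 1 grasp [0.13  0.766 0.007 1.97  0.163 0.653 1.84 ]
75 -1 grasp [-0.282  0.882  0.63   1.988 -0.555  0.71  -0.601]
90 1 grasp [ 0.313  0.712 -0.172  2.109  0.336  0.346  1.711]
90 -1 grasp [-0.038  0.74   0.32   2.125 -0.629  0.369 -0.498]
0 1 place [-0.4    0.53  -0.053  2.127  0.057  0.486  1.424]
0 -1 place [-0.844  0.603  0.566  2.146 -0.614  0.556 -1.043]
20 1 place [ 0.194  0.633 -0.884  2.319  1.585  0.524 -0.058]
20 -1 place [-0.35   0.487 -0.142  2.342  1.858  0.109  2.757]
30 1 place [ 0.295  0.743 -1.067  2.421  1.984  0.752 -0.411]
30 -1 place [-0.083  0.546 -0.508  2.435  2.356  0.444  2.283]
40 1 place None
40 -1 place None
50 1 place None
50 -1 place None
60 1 place None
60 -1 place None
75 1 place None
75 -1 place None
90 1 place None
90 -1 place None
```

```bash
python3 - <<'E'
from h import *
np.set_printoptions(precision=3,suppress=True)
R=place(np.pi,0,1); p=[.5,.185,.31]
for yaw in np.radians([120,150,180,210,240]):
    print(np.degrees(yaw),[bot.inverse_kinematics([.5,.185,.19],place(yaw,0,s)) for s in(1,-1)])
bot.move_ptp(p,place(np.pi,0,1)); bot.dwell(.3)
s=bot.get_state(); cv2.imwrite("pics/w1.png",bot.grab_frame("wrist")); print(s["tool_pos"],s["eef_rot"],s["joint_pos"],s["time"])
np.savez("w1.npz",eef_rot=s["eef_rot"],tool_pos=s["tool_pos"])
R=tilt((.962,.272),35); L=np.array([.534,-.150,.041])
bot.move_ptp(L-.18*R[:,0],R); bot.dwell(.3)
s=bot.get_state(); cv2.imwrite("pics/w2.png",bot.grab_frame("wrist")); print(s["tool_pos"],s["joint_pos"],s["time"],s["contact_force"])
np.savez("w2.npz",eef_rot=s["eef_rot"],tool_pos=s["tool_pos"])
E
```

```text
119.99999999999999 [array([-0.069,  0.566, -0.503,  2.11 ,  0.491,  0.58 ,  2.741]), array([-0.617,  0.535,  0.242,  2.133, -0.258,  0.5  ,  0.343])]
150.0 [array([-1.17 ,  0.896,  1.18 ,  2.155, -1.111,  0.937, -1.402]), array([-0.539,  0.527,  0.135,  2.13 , -0.143,  0.493,  0.751])]
180.0 [array([-0.884,  0.61 ,  0.626,  2.144, -0.655,  0.583, -1.349]), array([-0.46 ,  0.522,  0.028,  2.127, -0.03 ,  0.493,  1.161])]
210.00000000000003 [array([-0.833,  0.589,  0.549,  2.142, -0.579,  0.558, -0.903]), array([-0.364,  0.523, -0.102,  2.122,  0.106,  0.501,  1.55 ])]
239.99999999999997 [array([-0.77 ,  0.568,  0.457,  2.14 , -0.485,  0.534, -0.475]), array([-0.258,  0.531, -0.244,  2.118,  0.249,  0.519,  1.931])]
[0.5   0.185 0.31 ] [[-0.     1.     0.001]
 [-0.     0.001 -1.   ]
 [-1.    -0.     0.   ]] [-1.056  0.458  0.845  2.059 -0.468  0.823 -1.505] 2.6167
[ 0.676 -0.109  0.144] [ 0.434  1.206 -0.889  1.301  0.694  2.002  1.276] 5.3333 [ 0.902  0.064 -0.029]
```

View pics/w1.png

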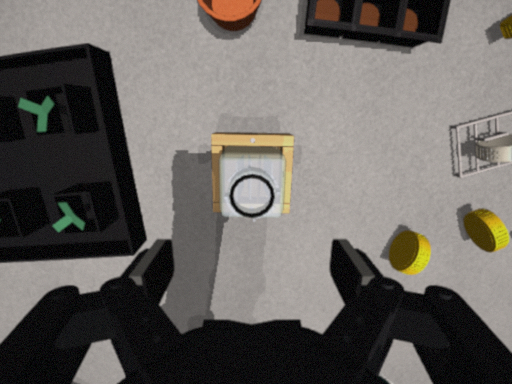

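View pics/w2.png

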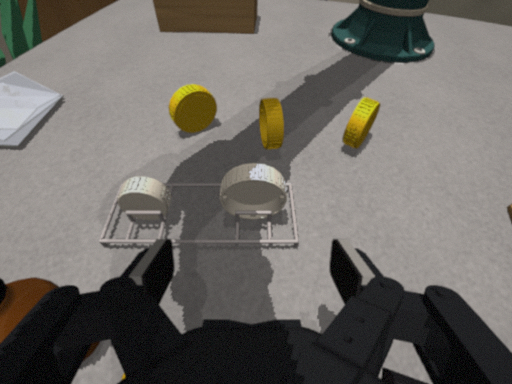

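w1: sealing ring centre about (252,196). w2: big lid about (253,190) and the loop wire about (253,216). I need a zoom to tell panel from hollow.

```bash
python3 - <<'E'
from h import *
np.set_printoptions(precision=4,suppress=True)
a=cv2.imread("pics/w2.png")[150:255,95:305]
cv2.imwrite("pics/c2.png",cv2.resize(a,None,fx=3.8,fy=3.8,interpolation=cv2.INTER_CUBIC))
T=dict(np.load("w1.npz")); c=cam("wrist",T); g=cv2.imread("pics/w1.png").max(2)[165:225,220:290]
m=(g<50).astype(np.uint8); n,l,st,ce=cv2.connectedComponentsWithStats(m); k=1+np.argmax(st[1:,4]); print(st[k],ce[k])
cn=max(cv2.findContours((l==k).astype(np.uint8),0,1)[0],key=len); e=cv2.fitEllipse(cn); uv=np.array(e[0])+[220,165]; print(uv,e)
print("ring",atz(c,uv,.132))
w=cam("wrist",dict(np.load("w2.npz")))
print(proj(w,[[.534,-.15,.041],[.534,-.15,.0725]]))
E
```

```text
[ 10  10  44  42 285] [31.2772 31.4526]
[251.5122 195.4515] ((31.51217269897461, 30.451496124267578), (40.73236846923828, 42.21743392944336), 87.65238189697266)
ring [0.4972 0.1861 0.132 ]
[[251.8667 192.0561]
 [251.8982 169.6723]]
```

View pics/c2.png

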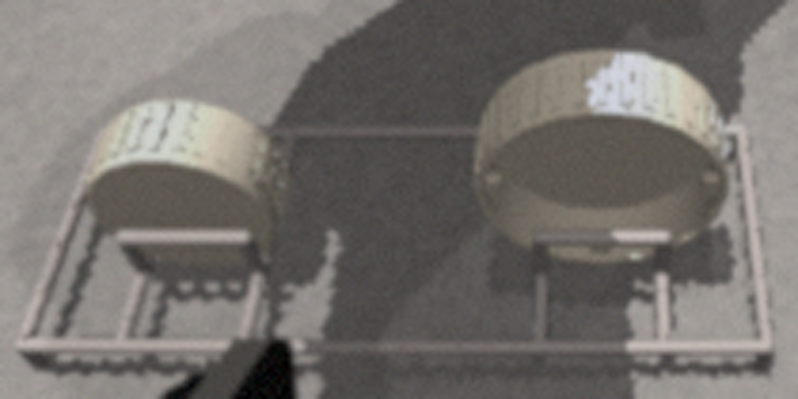

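The big lid is hollow on the side facing us: lugs show at crop (493,178), (710,178) and (640,255). So the panel faces the robot (n ≈ (-0.96,-0.27)). I need to approach from the robot side, above the yellow lids.

```bash
python3 - <<'E'
from h import *
np.set_printoptions(precision=2,suppress=True)
n=(-.962,-.272);L=np.array([.534,-.150,.041]);J=np.array([.497,.186,.135])
for b in(35,45,50,55,60,70,80):
  for s in(1,-1):
    R=tilt(n,b,s); print(b,s,"grasp",bot.inverse_kinematics(L-.054*R[:,0],R),"up",bot.inverse_kinematics(L+[0,0,.1]-.054*R[:,0],R),"back",bot.inverse_kinematics(L-.14*R[:,0],R) is not None)
for b in(50,60,70,80):
   for s in(1,-1):
    for d in range(60,300,30):
      R=place(np.radians(d),b,s);q=bot.inverse_kinematics(J-.054*R[:,0],R);print(b,s,d,"place",q) if q is not None else 0
E
```

```text
35 1 grasp [ 1.27  1.31 -1.08  2.46  2.99  0.77  3.01] up [ 1.24  0.98 -1.08  2.48  3.05  0.62  2.68] back False
35 -1 grasp [ 1.27  1.31 -1.08  2.46  2.99  0.77 -0.13] up [ 1.24  0.98 -1.08  2.48  3.05  0.62 -0.46] back False
45 1 grasp [ 1.19  1.18 -1.07  2.43  2.71  0.69  3.07] up [ 1.19  0.86 -1.07  2.42  2.74  0.46  2.82] back False
45 -1 grasp [ 1.19  1.18 -1.07  2.43  2.71  0.69 -0.07] up [ 1.27  0.97 -1.23  2.42  2.46  0.54  0.  ] back False
50 1 grasp [ 1.04  1.   -0.89  2.41  2.82  0.57  2.81] up [ 1.16  0.81 -1.06  2.39  2.51  0.4   2.99] back True
50 -1 grasp [ 1.15  1.12 -1.07  2.4   2.55  0.65 -0.  ] up [ 1.16  0.81 -1.06  2.39  2.51  0.4  -0.15] back True
55 1 grasp [ 1.01  0.96 -0.88  2.38  2.63  0.51  2.93] up [ 1.02  0.68 -0.88  2.36  2.57  0.26  2.84] back True
55 -1 grasp [ 1.19  1.18 -1.21  2.37  2.23  0.72  0.29] up [ 1.13  0.77 -1.06  2.36  2.2   0.35  0.1 ] back True
60 1 grasp [ 0.85  0.84 -0.7   2.35  2.7   0.37  2.75] up [ 0.86  0.6  -0.69  2.32  2.58  0.13  2.76] back True
60 -1 grasp [ 1.07  1.01 -1.03  2.34  2.2   0.56  0.19] up [ 1.06  0.71 -0.99  2.32 
[... 3453 characters left out ...]
e [-0.53  1.15  0.42  1.49 -0.43  2.02 -1.42]
80 1 210 place [-0.44  1.11 -0.05  1.45  0.07  1.98 -1.58]
80 1 240 place [-0.55  1.08 -0.18  1.56  0.46  1.92 -1.5 ]
80 1 270 place [-0.64  1.03 -0.29  1.78  0.83  1.81 -1.49]
80 -1 60 place [ 0.84  1.41 -1.09  2.47  3.73  0.62  2.65]
80 -1 90 place [ 0.88  1.37 -1.13  2.16 -0.67  0.42  0.84]
80 -1 120 place [ 0.63  1.25 -0.96  1.86 -0.38  1.04  0.67]
80 -1 150 place [ 0.39  1.26 -0.89  1.61 -0.19  1.52  0.65]
80 -1 180 place [ 0.17  1.28 -0.88  1.45  0.03  1.89  0.74]
80 -1 210 place [-0.19  1.17 -0.51  1.44  0.21  2.05  1.22]
80 -1 240 place [-0.35  1.13 -0.51  1.55  0.56  2.06  1.42]
80 -1 270 place [-0.49  1.08 -0.51  1.77  0.9   1.96  1.54]
```

```bash
cat >> h.py <<'E'
def st(msg=""):
    s=bot.get_state(); print(msg,"t%.1f"%s["time"],"p",np.round(s["tool_pos"],4),"F",np.round(s["contact_force"],1),"M",np.round(s["torque"],2),"w%.4f"%s["gripper_width"],"q",np.round(s["joint_pos"],2)); return s
E
python3 - <<'E'
from h import *
R=tilt((-.962,-.272),70,-1); L=np.array([.534,-.150,.041])
s=bot.get_state(); bot.servo_line(s["tool_pos"]+[0,0,.16],max_speed=.3)
G=L-.054*R[:,0]
bot.move_ptp(G+[0,0,.12],R); st("above")
print(bot.servo_line(G,max_speed=.12,contact_N=8)); st("down")
bot.grab(40); st("grip")
bot.servo_line(G+[0,0,.13],max_speed=.15); bot.dwell(.2); st("up")
cv2.imwrite("pics/w3.png",np.hstack([cv2.resize(bot.grab_frame(n),(400,300)) for n in("scene","wrist")]))
E
```

```text
above t7.7 p [ 0.517  -0.1551  0.2114] F [ 1.  -0.1  0.2] M [-0.11  0.34 -0.01] w0.0852 q [ 0.83  0.55 -0.72  2.23  0.82  0.25  1.31]Traceback (most recent call last):
  File "<stdin>", line 6, in <module>
cell.IKError: the arm cannot follow that straight line within its joint ranges
```

```bash
python3 - <<'E'
from h import *
n=(-.962,-.272);L=np.array([.534,-.150,.041])
R=tilt(n,60,-1);G=L-.054*R[:,0]
bot.set_joints([1.06,.71,-.99,2.32,1.9,.3,.34]); bot.move_ptp(G+[0,0,.1],R); st("above")
try: print(bot.servo_line(G,max_speed=.12,contact_N=8))
except bot.IKError as e: print(e); raise SystemExit
st("down")
bot.grab(40); st("grip")
bot.servo_line(G+[0,0,.1],max_speed=.15); bot.dwell(.2); st("up")
cv2.imwrite("pics/w3.png",np.hstack([cv2.resize(bot.grab_frame(n),(400,300)) for n in("scene","wrist")]))
E
```

```text
above t8.9 p [ 0.5085 -0.1573  0.1879] F [1.8 0.1 0.7] M [-0.12  0.5   0.05] w0.0854 q [ 1.06  0.71 -0.99  2.32  1.9   0.3   0.34]
False
down t9.9 p [ 0.5084 -0.1573  0.0885] F [0.6 0.7 0.2] M [-0.12  0.45  0.02] w0.0857 q [ 1.07  1.01 -1.04  2.34  2.19  0.57  0.2 ]
grip t10.2 p [ 0.5084 -0.1558  0.0892] F [-1.4  2.3  5.8] M [0.48 0.13 0.28] w0.0620 q [ 1.07  1.01 -1.04  2.34  2.19  0.57  0.2 ]
up t11.3 p [ 0.5075 -0.1574  0.1867] F [-0.4 -0.6 -0.7] M [-0.19  0.53 -0.01] w0.0621 q [ 1.06  0.72 -0.99  2.32  1.9   0.3   0.34]
```

View pics/w3.png

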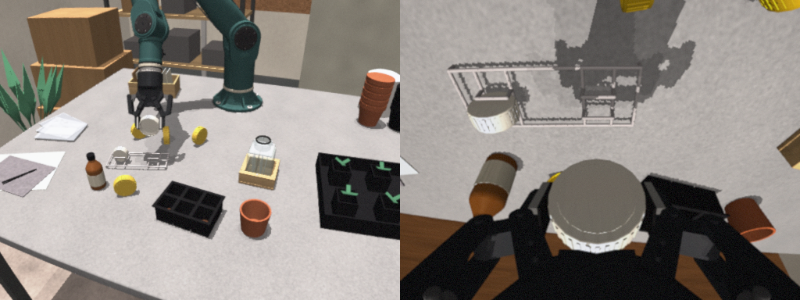

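```bash
python3 - <<'E'
from h import *
np.set_printoptions(precision=1,suppress=True)
c=cam("wrist"); s=bot.get_state(); R=s["eef_rot"]
th=np.linspace(0,2*np.pi,60)
for b in (55,60,65):
 for d in (.050,.054,.058):
  a=np.array([-np.cos(np.radians(b)),np.sin(np.radians(b)),0]); e=np.array([a[1],-a[0],0])
  P=np.array([d,0,0])+.01*a+.0315*(np.outer(np.cos(th),e)+np.outer(np.sin(th),[0,0,1]))
  uv=proj(c,P@R.T+s["tool_pos"]); print(b,d,uv.min(0),uv.max(0))
J=np.array([.497,.186,.0])
for d in(120,150,180,210):
    Rp=place(np.radians(d),60,-1);print(d,*[np.round(bot.inverse_kinematics(J+[0,0,z]-.054*Rp[:,0],Rp),2) for z in(.25,.17,.135)])
E
```

```text
55 0.05 [187.4 201.9] [319.6 324.9]
55 0.054 [189.3 199.7] [317.7 317.9]
55 0.058 [191.  197.5] [315.8 311.3]
60 0.05 [187.6 203.8] [319.5 320.7]
60 0.054 [189.4 201.5] [317.5 313.8]
60 0.058 [191.2 199.4] [315.7 307.3]
65 0.05 [187.7 206. ] [319.3 316. ]
65 0.054 [189.6 203.7] [317.4 309.1]
65 0.058 [191.3 201.6] [315.5 302.6]
120 [ 0.7  0.9 -1.1  1.9 -0.3  1.   0.4] [ 0.6  1.1 -1.1  1.9 -0.2  0.9  0.4] [ 0.7  1.1 -1.1  1.9 -0.1  0.9  0.3]
150 [ 0.4  0.9 -1.   1.7 -0.1  1.4  0.6] [ 0.4  1.  -0.8  1.7 -0.1  1.4  0.7] [ 0.4  1.1 -0.9  1.7 -0.1  1.3  0.6]
180 [ 0.2  1.  -0.9  1.6  0.   1.8  0.8] [ 0.1  1.  -0.8  1.6  0.1  1.7  0.9] [ 0.1  1.1 -0.8  1.6  0.1  1.6  0.8]
210 [-0.   0.9 -0.8  1.5  0.3  1.9  1.1] [-0.   1.1 -0.8  1.5  0.3  1.9  1.1] [ 0.   1.1 -0.9  1.5  0.4  1.9  1. ]
```

```bash
python3 - <<'E'
from h import *
np.set_printoptions(precision=4,suppress=True)
from scipy.optimize import minimize
from scipy.ndimage import map_coordinates
c=cam("wrist"); s=bot.get_state(); R=s["eef_rot"]; im=bot.grab_frame("wrist"); g=cv2.GaussianBlur(im,(0,0),1.2).astype(float).mean(2)
gm=np.hypot(cv2.Sobel(g,6,1,0),cv2.Sobel(g,6,0,1)); th=np.linspace(0,2*np.pi,180)
def out(p):
  b,d,y,z=p; a=np.array([-np.cos(b),np.sin(b),0]); e=np.array([a[1],-a[0],0])
  P=np.array([d,y,z])+.01*a+.0315*(np.outer(np.cos(th),e)+np.outer(np.sin(th),[0,0,1])); return proj(c,P@R.T+s["tool_pos"])
f=lambda p:-np.minimum(map_coordinates(gm,out(p)[:,::-1].T,order=1),60).mean()
best=min((minimize(f,[np.radians(b),d,y,0],method="Nelder-Mead",options=dict(initial_simplex=np.array([[np.radians(b),d,y,0]]*5)+np.vstack([np.zeros(4),np.diag([.06,.003,.003,.002])]))) for b in(55,62,70) for d in(.05,.055,.06) for y in(0,)),key=lambda r:r.fun)
p=best.x; print(np.degrees(p[0]),p[1:],best.fun,f([np.radians(60),.054,0,0]))
cv2.polylines(im,[np.int32(out(p))],True,(0,0,255)); cv2.polylines(im,[np.int32(out([np.radians(60),.054,0,0]))],True,(0,255,0))
cv2.imwrite("pics/c3.png",cv2.resize(im[170:350,150:360],None,fx=3,fy=3))
E
```

```text
63.98162986054405 [ 0.0544 -0.0008 -0.0014] -59.45301590860435 -51.71192399850328
```

View pics/c3.png

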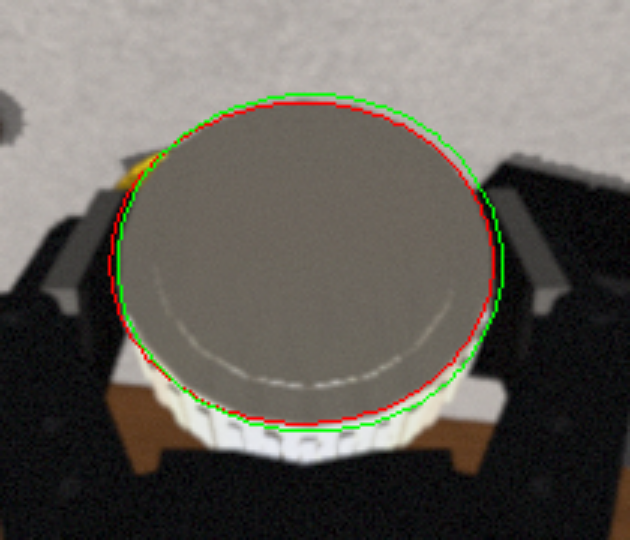

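The fit gives lid tilt 64° in the grip and centre (0.0544, −0.0008, ~0). The z offset of −1.4 mm looks like camera bias, so I take jar y ≈ 0.1847. Placing now.

```bash
python3 - <<'E'
from h import *
J=np.array([.497,.1847,0]); R=place(np.radians(150),64,-1); o=R@np.array([.0544,-.0008,0])
bot.move_ptp(J+[0,0,.25]-o,R); st("hi")
bot.servo_line(J+[0,0,.155]-o,max_speed=.15); bot.dwell(.2); s=st("near")
cv2.imwrite("pics/n1.png",np.hstack([cv2.resize(bot.grab_frame("scene")[140:260,270:430],(400,300),interpolation=2),cv2.resize(bot.grab_frame("wrist"),(400,300))]))
print(bot.servo_line(J+[0,0,.126]-o,max_speed=.03,contact_N=4)); s=st("down"); print("lid z",(s["tool_pos"]+s["eef_rot"]@np.array([.0544,-.0008,0]))[2])
E
```

```text
hi t13.2 p [0.539  0.1595 0.274 ] F [-0.1 -0.4 -0.7] M [-0.52 -0.87  0.  ] w0.0622 q [ 0.43  1.   -0.99  1.67 -0.14  1.47  0.55]
near t14.2 p [0.5394 0.1607 0.1807] F [-0.3  0.3 -0.3] M [-0.52 -0.84  0.01] w0.0620 q [ 0.41  1.11 -0.93  1.68 -0.07  1.37  0.6 ]
True
down t14.9 p [0.5389 0.1605 0.1597] F [ 1.  -1.6  5.3] M [-0.23 -0.41  0.06] w0.0620 q [ 0.4   1.14 -0.92  1.68 -0.05  1.36  0.61]
lid z 0.135352735522858
```

View pics/n1.png

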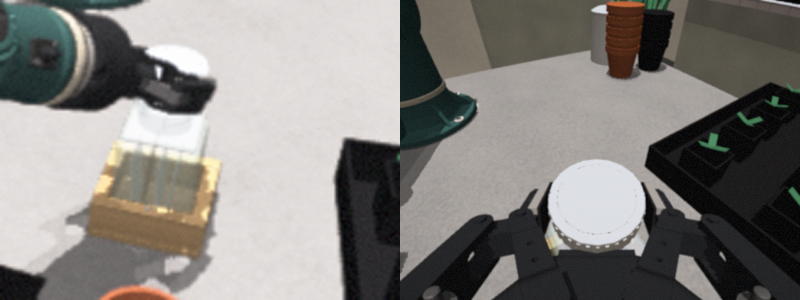

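```bash
python3 - <<'E'
from h import *
np.set_printoptions(precision=2,suppress=True)
bot.gripper_open(); s=st("open")
bot.servo_line(s["tool_pos"]-.09*s["eef_rot"][:,0],max_speed=.2); 
for d in range(0,360,30):
    R=place(np.radians(d),0,1); print(d,bot.inverse_kinematics([.497,.185,.19],R))
R=place(np.radians(180),0,1); bot.move_ptp([.497,.185,.31],R); bot.dwell(.2); s=st("view")
im=bot.grab_frame("wrist"); np.savez("w4.npz",eef_rot=s["eef_rot"],tool_pos=s["tool_pos"]); cv2.imwrite("pics/w4.png",im)
cv2.imwrite("pics/n2.png",np.hstack([cv2.resize(bot.grab_frame("scene")[130:250,270:430],(400,300),interpolation=2),cv2.resize(im[120:270,150:350],(400,300),interpolation=2)]))
E
```

```text
open t15.3 p [0.54 0.16 0.16] F [-0.3  0.6  0. ] M [-0.54 -0.81  0.03] w0.0852 q [ 0.4   1.14 -0.92  1.68 -0.05  1.36  0.61]
0 [ 0.12  0.64 -0.78  2.11  0.73  0.69  0.41]
30 [ 0.26  0.74 -1.02  2.1   0.9   0.82  0.78]
60 [ 0.35  0.85 -1.2   2.1   1.01  0.96  1.19]
90 [ 0.29  0.77 -1.08  2.1   0.94  0.86  1.79]
120 [ 0.29  0.77 -1.08  2.1   0.94  0.86  2.31]
150 [-0.93  0.63  0.69  2.15 -0.71  0.6  -1.81]
180 [-0.9   0.62  0.65  2.15 -0.68  0.59 -1.32]
210 [-0.81  0.58  0.51  2.15 -0.54  0.54 -0.94]
240 [-0.57  0.53  0.17  2.14 -0.18  0.49 -0.78]
270 [-0.34  0.52 -0.14  2.13  0.14  0.5  -0.58]
300 [-0.17  0.54 -0.37  2.12  0.37  0.54 -0.28]
330 [-0.03  0.58 -0.57  2.11  0.55  0.6   0.06]
view t18.2 p [0.5  0.18 0.31] F [ 0.2 -0.3  0.6] M [-0.04  0.02 -0.02] w0.0850 q [-0.68  0.35  0.31  2.05 -0.15  0.76 -1.85]
```

View pics/n2.png

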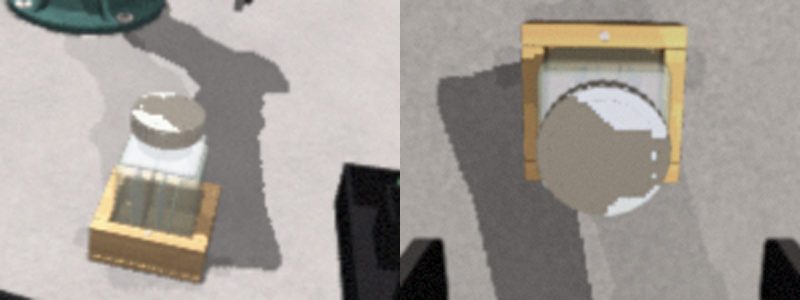

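```bash
python3 - <<'E'
from h import *
np.set_printoptions(precision=4,suppress=True)
from scipy.optimize import minimize
from scipy.ndimage import map_coordinates
c=cam("wrist",dict(np.load("w4.npz"))); im=cv2.imread("pics/w4.png"); th=np.linspace(0,2*np.pi,180)
g=cv2.GaussianBlur(im,(0,0),1.).astype(float).mean(2); gm=np.hypot(cv2.Sobel(g,6,1,0),cv2.Sobel(g,6,0,1))
def out(p):
  ax=np.array([p[3],p[4],1.]);ax/=np.linalg.norm(ax);e=np.cross(ax,[0,1,0]);e/=np.linalg.norm(e)
  return proj(c,np.array(p[:3])+.01*ax+.0315*(np.outer(np.cos(th),e)+np.outer(np.sin(th),np.cross(ax,e))))
f=lambda p:-np.minimum(map_coordinates(gm,out(p)[:,::-1].T,order=1),60).mean()
r=[minimize(f,[.497+dx,.185+dy,z,0,0],method="Nelder-Mead",options=dict(maxiter=800,initial_simplex=np.array([[.497+dx,.185+dy,z,0,0]]*6)+np.vstack([np.zeros(5),np.diag([.003,.003,.004,.06,.06])]))) for dx in(-.002,.002) for dy in(-.001,.002) for z in(.13,.136)]
r.sort(key=lambda r:r.fun)
for k in r[:4]: print(k.x,k.fun)
cv2.polylines(im,[np.int32(out(r[0].x)*1)],True,(0,0,255)); cv2.imwrite("pics/c4.png",im)
E
```

```text
[ 0.4947  0.1843  0.1289  0.1076 -0.0335] -57.24902550524095
[ 0.4947  0.1843  0.1289  0.1079 -0.0261] -57.24708029940413
[ 0.4945  0.1842  0.1287  0.113  -0.0062] -57.244437874810735
[ 0.4945  0.1842  0.1288  0.1124 -0.0053] -57.244360814552316
```

```bash
python3 - <<'E'
from h import *
J=np.array([.4957,.184,0]); R=place(np.radians(255),0,1)
bot.move_ptp(J+[0,0,.25],R); bot.servo_line(J+[0,0,.189],max_speed=.15,contact_N=6); st("at")
bot.grab(25); s=st("grip")
for k in range(4):
    q=bot.get_state()["joint_pos"].copy(); q[6]+=np.radians(7); bot.set_joints(q)
    a=st("r%d"%k); p=a["tool_pos"]; h=bot.servo_line(p-[0,0,.003],max_speed=.03,contact_N=3); st(" d%s"%h)
print(bot.get_state()["eef_rot"][:,2],R[:,2])
E
```

```text
at t19.9 p [0.496  0.1842 0.1892] F [-0.1  0.6  0.5] M [ 0.    0.02 -0.01] w0.0854 q [-0.42  0.52 -0.03  2.13  0.03  0.49 -0.74]
grip t20.3 p [0.4965 0.1843 0.1902] F [ 0.  -0.3  5.7] M [-0.04  0.08  0.04] w0.0628 q [-0.42  0.52 -0.03  2.13  0.03  0.49 -0.74]
r0 t20.5 p [0.4963 0.1843 0.1903] F [-0.4 -0.2 -0.4] M [0.06 0.02 0.  ] w0.0629 q [-0.42  0.52 -0.03  2.13  0.03  0.49 -0.62]
 dFalse t20.8 p [0.4961 0.1841 0.1869] F [-0.8  0.7 -0.7] M [ 0.02  0.05 -0.  ] w0.0626 q [-0.42  0.52 -0.03  2.14  0.03  0.48 -0.62]
r1 t21.0 p [0.4961 0.1839 0.1868] F [ 0.8  1.  -0.9] M [ 0.07 -0.08 -0.07] w0.0627 q [-0.42  0.52 -0.03  2.14  0.04  0.48 -0.5 ]
 dFalse t21.3 p [0.4962 0.1839 0.1836] F [0.5 0.1 0.3] M [0.01 0.04 0.03] w0.0626 q [-0.42  0.53 -0.03  2.14  0.04  0.47 -0.5 ]
r2 t21.5 p [0.4961 0.1839 0.1835] F [ 0.2 -0.3 -0.1] M [0.03 0.01 0.03] w0.0628 q [-0.42  0.53 -0.03  2.14  0.04  0.47 -0.38]
 dFalse t21.8 p [0.4963 0.1839 0.1809] F [-1.2  0.4  6. ] M [-0.05  0.3  -0.01] w0.0629 q [-0.42  0.53 -0.03  2.14  0.04  0.47 -0.38]
r3 t22.0 p [0.4963 0.1845 0.1813] F [-2.1  1.4  4.6] M [ 0.27  0.42 -0.38] w0.0630 q [-0.42  0.53 -0.03  2.14  0.03  0.47 -0.26]
 dFalse t22.3 p [0.4963 0.1847 0.1797] F [-3.4  0.3 15.8] M [-0.05  0.97 -0.16] w0.0625 q [-0.42  0.54 -0.03  2.14  0.04  0.47 -0.26]
[0.97604014 0.21758399 0.0016881 ] [ 0.96592583 -0.25881905  0.        ]
```

```bash
python3 - <<'E'
from h import *
p=bot.get_state()["tool_pos"]; bot.servo_line(p+[0,0,.0015],max_speed=.03); s=st("relieved")
bot.gripper_open(); bot.dwell(.2); st("open")
bot.servo_line(p+[0,0,.10],max_speed=.25); bot.dwell(.2); st()
cv2.imwrite("pics/w5.png",bot.grab_frame("wrist")); s=bot.get_state(); np.savez("w5.npz",eef_rot=s["eef_rot"],tool_pos=s["tool_pos"])
im=cv2.imread("pics/w5.png")
cv2.imwrite("pics/n3.png",np.hstack([cv2.resize(bot.grab_frame("scene")[140:230,290:390],(400,360),interpolation=2),cv2.resize(im,(400,360),interpolation=2)]))
E
```

```text
relieved t22.5 p [0.4962 0.1847 0.1817] F [-2.9  0.7  8.6] M [ 0.03  0.61 -0.25] w0.0627 q [-0.42  0.53 -0.03  2.14  0.04  0.47 -0.26]
open t23.1 p [0.4963 0.1846 0.181 ] F [ 0.1 -0.6 -0.3] M [ 0.04  0.04 -0.01] w0.0853 q [-0.42  0.53 -0.03  2.14  0.04  0.47 -0.26]
 t23.8 p [0.4955 0.1843 0.2783] F [-0.8  0.5  0.6] M [-0.03 -0.01 -0.04] w0.0855 q [-0.41  0.38 -0.04  2.07  0.02  0.69 -0.24]
```

View pics/n3.png

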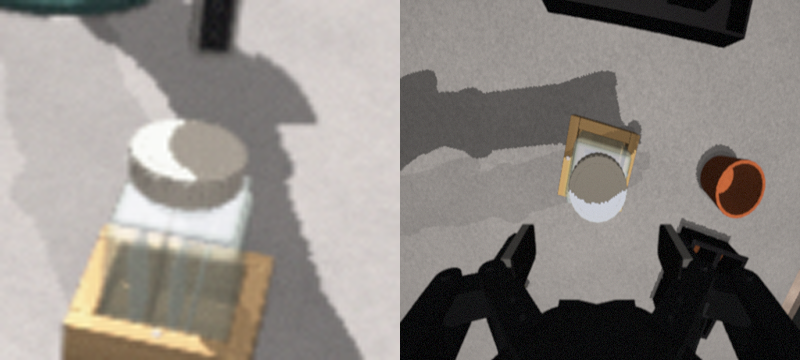

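```bash
cat > fit.py <<'E'
from h import *
from scipy.optimize import minimize
from scipy.ndimage import map_coordinates
th=np.linspace(0,2*np.pi,180)
def fit(views,J=(.496,.1845),zs=(.124,.128,.133)):
  D=[]
  for c,im in views:
    g=cv2.GaussianBlur(im,(0,0),1.).astype(float).mean(2); D.append((c,np.hypot(cv2.Sobel(g,6,1,0),cv2.Sobel(g,6,0,1))))
  def f(p):
    ax=np.array([p[3],p[4],1.]);ax/=np.linalg.norm(ax);e=np.cross(ax,[0,1,0]);e/=np.linalg.norm(e)
    P=np.array(p[:3])+.01*ax+.0315*(np.outer(np.cos(th),e)+np.outer(np.sin(th),np.cross(ax,e)))
    return -np.mean([np.minimum(map_coordinates(g,proj(c,P)[:,::-1].T,order=1),60).mean() for c,g in D])
  S=[[J[0]+a,J[1]+b,z,t,0] for a in(-.001,.001) for b in (-.001,.001) for z in zs for t in(0,.08)]
  r=[minimize(f,s,method="Nelder-Mead",options=dict(maxiter=600,initial_simplex=np.array([s]*6)+np.vstack([np.zeros(5),np.diag([.003,.003,.004,.06,.06])]))) for s in S]
  r.sort(key=lambda r:r.fun); return [(np.round(k.x,4),round(k.fun,2)) for k in r[:3]]
E
python3 - <<'E'
from fit import *
w=(cam("wrist",dict(np.load("w5.npz"))),cv2.imread("pics/w5.png")); sc=(cam("scene"),bot.grab_frame("scene"))
for k in fit([w]),fit([sc]),fit([w,sc]): print(*k,sep="\n"); print()
E
```

```text
(array([ 0.4956,  0.1855,  0.1248, -0.0248,  0.0219]), np.float64(-59.59))
(array([ 0.4956,  0.1852,  0.1245, -0.0243,  0.1231]), np.float64(-59.59))
(array([ 0.4958,  0.1851,  0.1252, -0.0502,  0.0756]), np.float64(-59.59))

(array([0.495 , 0.1835, 0.124 , 0.    , 0.    ]), np.float64(-60.0))
(array([ 0.4966,  0.1828,  0.1256,  0.0489, -0.0047]), np.float64(-60.0))
(array([ 0.4974,  0.183 ,  0.1258, -0.037 ,  0.047 ]), np.float64(-60.0))

(array([ 4.957e-01,  1.858e-01,  1.249e-01, -3.430e-02, -4.000e-04]), np.float64(-59.8))
(array([ 0.4957,  0.1858,  0.1249, -0.0342, -0.0005]), np.float64(-59.8))
(array([ 0.4957,  0.1858,  0.1249, -0.0343, -0.0006]), np.float64(-59.8))
```

Lid reads level with centre at about 0.125 (0.126 expected when dropped in), and the counter-clockwise torque met a stop. Now screwing clockwise in small monitored steps.

```bash
python3 - <<'E'
from h import *
R=bot.get_state()["eef_rot"]; a=np.arctan2(*R[1::-1,2])
J=np.array([.496,.1845,0])
bot.servo_line(J+[0,0,.1845],max_speed=.2,contact_N=6); st("at"); bot.grab(35); s=st("grip"); z=.1845
for k in range(8):
    q=bot.get_state()["joint_pos"].copy(); q[6]-=np.radians(9); bot.set_joints(q); s=st("r%d"%k)
    if abs(s["torque"][2])>.6: break
    z-=.0004; bot.servo_line([*J[:2],z],max_speed=.02)
    s=st("  d"); 
    if abs(s["contact_force"][2])>18 or abs(s["torque"][2])>.6: break
R=s["eef_rot"]; print("turned",np.degrees(np.arctan2(*R[1::-1,2])-a))
E
```

```text
at t24.6 p [0.4963 0.1847 0.1847] F [ 0.5 -0.5  0.5] M [-0.04 -0.    0.  ] w0.0852 q [-0.42  0.53 -0.03  2.14  0.04  0.48 -0.25]
grip t24.9 p [0.4965 0.1848 0.1857] F [0.  0.9 2.6] M [-0.01  0.18  0.05] w0.0621 q [-0.42  0.53 -0.03  2.14  0.04  0.48 -0.25]
r0 t25.2 p [0.4966 0.1848 0.1861] F [ 0.  -0.3  2.5] M [-0.08  0.19 -0.  ] w0.0621 q [-0.42  0.52 -0.03  2.14  0.04  0.48 -0.41]
  d t25.4 p [0.4965 0.1848 0.1845] F [-0.1  0.1  4.9] M [-0.02  0.19 -0.02] w0.0625 q [-0.42  0.53 -0.03  2.14  0.04  0.47 -0.41]
r1 t25.7 p [0.4963 0.1848 0.1847] F [-0.5 -0.6  4.3] M [-0.08  0.43 -0.  ] w0.0617 q [-0.42  0.53 -0.03  2.14  0.04  0.47 -0.57]
  d t26.0 p [0.4962 0.1847 0.1841] F [-0.9 -0.5  5.1] M [-0.04  0.33 -0.02] w0.0623 q [-0.42  0.53 -0.03  2.14  0.04  0.47 -0.57]
r2 t26.2 p [0.4964 0.1848 0.1844] F [-0.1 -0.3  5.7] M [-0.09  0.32 -0.04] w0.0625 q [-0.42  0.53 -0.03  2.14  0.04  0.47 -0.72]
  d t26.5 p [0.4964 0.1848 0.1838] F [-0.4  0.   8. ] M [ 0.    0.33 -0.05] w0.0621 q [-0.42  0.53 -0.03  2.14  0.04  0.47 -0.72]
r3 t26.8 p [0.4963 0.1849 0.1842] F [-1.6 -1.1  6. ] M [0.06 0.43 
[... 548 characters left out ...]
3  2.14  0.03  0.47 -1.18]
  d t28.1 p [0.4966 0.185  0.1835] F [-1.7 -0.3 14.1] M [ 0.03  0.67 -0.11] w0.0621 q [-0.42  0.53 -0.03  2.14  0.03  0.46 -1.18]
r6 t28.3 p [0.4964 0.1849 0.184 ] F [-2.2 -0.6  7.8] M [-0.12  0.46 -0.04] w0.0621 q [-0.42  0.53 -0.03  2.14  0.03  0.46 -1.34]
  d t28.6 p [0.4963 0.1849 0.1835] F [-3.2 -1.8 17.9] M [-0.02  0.96 -0.02] w0.0620 q [-0.42  0.53 -0.03  2.14  0.03  0.46 -1.34]
r7 t28.9 p [0.4958 0.1848 0.1838] F [-2.4 -0.9  8.8] M [-0.13  0.69  0.21] w0.0620 q [-0.42  0.53 -0.03  2.14  0.03  0.46 -1.49]
  d t29.1 p [0.4957 0.1849 0.1832] F [-5.1 -0.8 20.9] M [-0.29  1.17  0.08] w0.0621 q [-0.42  0.53 -0.03  2.14  0.03  0.46 -1.49]
turned -70.82487365200056
```

```bash
python3 - <<'E'
from fit import *
p=bot.get_state()["tool_pos"]; bot.servo_line(p+[0,0,.0012],max_speed=.03); st("rel")
bot.gripper_open(); bot.dwell(.2); st("open"); bot.servo_line(p+[0,0,.10],max_speed=.25); bot.dwell(.2); s=st("up")
im=bot.grab_frame("wrist"); sc=bot.grab_frame("scene"); cv2.imwrite("pics/w6.png",im)
np.savez("w6.npz",eef_rot=s["eef_rot"],tool_pos=s["tool_pos"])
w=(cam("wrist",s),im); sv=(cam("scene"),sc)
for k in fit([w]),fit([sv]),fit([w,sv]): print(*k,sep="\n"); print()
cv2.imwrite("pics/n4.png",np.hstack([cv2.resize(sc[150:220,300:380],(400,350),interpolation=2),cv2.resize(im[140:320,150:355],(400,350),interpolation=2)]))
E
```

```text
rel t29.4 p [0.4956 0.1849 0.1841] F [-0.7 -0.7  2.6] M [-0.09  0.23  0.29] w0.0618 q [-0.42  0.53 -0.03  2.14  0.03  0.46 -1.49]
open t29.9 p [0.4958 0.1848 0.1844] F [-0.3  0.7  0.5] M [ 0.03  0.   -0.02] w0.0858 q [-0.42  0.53 -0.03  2.14  0.03  0.46 -1.5 ]
up t30.7 p [0.4949 0.1845 0.2818] F [ 0.2 -0.5 -0.5] M [-0.03  0.   -0.05] w0.0858 q [-0.41  0.37 -0.04  2.07  0.02  0.69 -1.48]
(array([ 0.4973,  0.1864,  0.1259,  0.0578, -0.115 ]), np.float64(-58.38))
(array([ 0.4966,  0.1858,  0.124 ,  0.0951, -0.0703]), np.float64(-58.38))
(array([ 0.4966,  0.1858,  0.1239,  0.0972, -0.0713]), np.float64(-58.38))

(array([0.498 , 0.1835, 0.124 , 0.    , 0.    ]), np.float64(-60.0))
(array([0.496 , 0.1839, 0.1235, 0.0713, 0.0051]), np.float64(-60.0))
(array([0.4983, 0.1828, 0.1249, 0.0083, 0.0659]), np.float64(-60.0))

(array([ 0.4965,  0.1856,  0.1237,  0.0838, -0.053 ]), np.float64(-59.18))
(array([ 0.4965,  0.1856,  0.1239,  0.0651, -0.0544]), np.float64(-59.18))
(array([ 0.4965,  0.1856,  0.1238,  0.0721, -0.0545]), np.float64(-59.18))
```

View pics/n4.png

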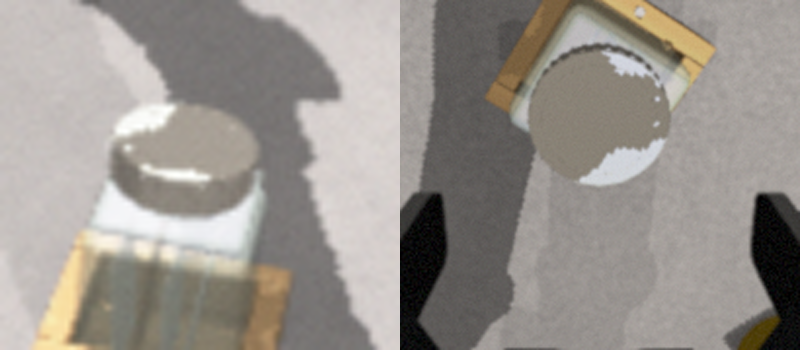

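I've used all 12 picture views. The image fit hints at a slight tilt, so I'll probe the lid top by touch, lightly, with closed fingers at four points.

```bash
cat > probe.py <<'E'
from h import *
def probe(C=(.496,.1848),r=.022,top=.137):
    bot.grab(20); R=place(np.radians(210),0,1); Z={}
    for n,(dx,dy) in dict(px=(r,0),py=(0,r),mx=(-r,0),my=(0,-r)).items():
        P=np.array([C[0]+dx,C[1]+dy,top+.073+.007])
        bot.servo_line(P,max_speed=.2,ori=R); h=bot.servo_line(P-[0,0,.018],max_speed=.025,contact_N=2.0)
        s=bot.get_state(); Z[n]=round(float(s["tool_pos"][2]-.073),4) if h else None
        print(n,h,Z[n],np.round(s["contact_force"],1)); bot.servo_line(P,max_speed=.2)
    return Z
E
python3 - <<'E'
from probe import *
print(probe()); st()
E
```

```text
px True 0.1329 [-0.6 -1.2  4.9]
py True 0.1329 [-0.8 -0.5  5.5]
mx True 0.1329 [-0.3 -1.2  5.1]
my True 0.1329 [-1.4 -0.1  6.3]
{'px': 0.1329, 'py': 0.1329, 'mx': 0.1329, 'my': 0.1329}
 t36.0 p [0.4962 0.1631 0.2172] F [ 0.1  0.1 -0.1] M [-0.   -0.02 -0.04] w-0.0000 q [-0.38  0.47 -0.03  2.13  0.03  0.54 -1.48]
```

All four points read 0.1329 m: level, and within 0.4 mm of the fully home height (0.1333). I'll regrip and check for firm torque against the stops.

```bash
python3 - <<'E'
from probe import *
J=np.array([.496,.1848,0]); R=bot.get_state()["eef_rot"]
bot.servo_line(J+[0,0,.23],max_speed=.2); bot.gripper_open()
bot.servo_line(J+[0,0,.185],max_speed=.15,contact_N=6); bot.grab(30); st("grip")
for k in range(5):
    q=bot.get_state()["joint_pos"].copy(); q[6]-=np.radians(4); bot.set_joints(q); s=st("r%d"%k)
    if s["torque"][2]>.45: break
bot.gripper_open(); bot.dwell(.2); bot.servo_line(J+[0,0,.28],max_speed=.25); 
print(probe(r=.02,top=.134)); bot.servo_line(J+[0,0,.30],max_speed=.25);st()
E
```

```text
grip t37.8 p [0.4965 0.1853 0.1862] F [-1.   0.2  5.9] M [0.19 0.33 0.11] w0.0622 q [-0.42  0.53 -0.03  2.13  0.03  0.48 -1.52]
r0 t38.1 p [0.4965 0.1855 0.1865] F [-0.7 -0.4  1.4] M [0.09 0.12 0.65] w0.0621 q [-0.42  0.52 -0.03  2.13  0.03  0.48 -1.58]
px True 0.133 [-0.9 -0.3  4.5]
py True 0.1329 [-0.7 -0.8  6.4]
mx True 0.1329 [-1.5 -0.   5.8]
my True 0.1329 [-0.9 -0.5  6. ]
{'px': 0.133, 'py': 0.1329, 'mx': 0.1329, 'my': 0.1329}
 t44.6 p [0.4958 0.1849 0.3002] F [-0.2 -0.8 -0.8] M [-0.01 -0.   -0.  ] w0.0001 q [-0.4   0.35 -0.05  2.05  0.03  0.74 -1.52]
```

The lid is firmly on its stops: 0.65 N m after a further 4° or less, with the height unchanged and level. Handing in.

```bash
python3 -c "
from cell import bot
bot.hand_in()"
```

```text
the job is handed in; nothing more can be done
```

The larger lid is screwed onto the seed jar, and by my last checks it is fully home. I handed the job in at about 45 s, with the arm clear above the jar. The hand-in reports no verdict.

- **How it went:** I took the lid from the rack by its edge, set it on the jar and regripped it from above. Turning it back about 28° dropped it into the thread. Then I turned it about 71° clockwise, let go, regripped and turned it up to 4° more against the stops.
- **Last checks:**
  - Four light touches on the lid top read 0.1329 to 0.1330 m. That is level and within 0.4 mm of the expected home height of 0.1333 m.
  - The last clockwise nudge met firm resistance (0.65 N m), and the height did not change.
- **What disagreed:** After the turn, the camera fit suggested a tilt of about 5°. The touches contradicted it, and I trusted the touches.
- **Forces:** While following the lid down, the upward force on the tool reached about 16 N during the drop-in and 21 N near the end of the turn. That is more than I intended. It may partly have been a fingertip near the glass shoulder, which I did not confirm.
- **Bystanders:** I never meant to touch the other items, but I took no final picture to confirm they are where they stood.

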